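Find the full tin of screws

ROBOT

A 6-joint arm with a two-finger parallel gripper is mounted at the origin on the work surface. World frame = base frame: x ahead of the robot, y to its left, z up, the work surface at z = 0. Lengths are in m, angles in degrees, forces in N, time in s.
With the tool pointing down it reaches from about 0.375 to 0.9 m from the base axis. Payload 3.1 kg.
Tool frame: the origin (TCP) lies at the very end of the fingers, on their centre line; the grasp point (between the pads) lies 19 mm behind it (bot.hold_point_z is the z of the grasp point in the tool frame, in m); z points along the fingers, y is the line along which they close (so a half turn about z gives the same grasp; the last joint's range is limited). The gripper opens to 87 mm and grips with 3 to 60 N. Pads are 19 mm wide; open, the fingers measure 117 mm over their backs; the gripper's body (75 mm by 190 mm) begins 51 mm behind the grasp point.
Start: joints at [-85.686, 30.224, 82.088, -0, 67.689, -10.227], TCP at [0.157, -0.605, 0.223] pointing down, gripper open.
Joint ranges: [-176.69, 176.69], [-43.24, 126.21], [12.49, 139.97], [-82, 262], [0, 151.66], [-163.58, 163.58]. Speed limits (degrees/s): [159.86, 159.86, 180, 180, 180, 180].

INTERFACE

Orientations are given as a 3x3 rotation matrix whose columns are the frame's x, y, z axes.
In Python, from rig import bot, capture, camera_model gives the robot as it stands.
- The arm moves only by the tool apply_moves, never from a script. Its argument "plan" is text: rows parted by semicolons, each of 6 numbers parted by spaces: the shift along the tool's x, y, z in units of 0.05 m (1.0 is 0.05 m), then the turn, a rotation vector about the tool's x, y, z in units of 360 degrees (1.0 is 360 degrees). In form: dx dy dz ax ay az; .... A call has 1 to 10 rows; each row shifts and turns the commanded pose from where the row before left it, along the tool's axes as they then stand; what a row does not reach is not made up. A row lasts 1/12 s, in which the tool goes at most 41.7 mm and 7.16 degrees, less where a joint would pass 70% of its speed; a pose out of reach is approached as far as the arm can. A call with a number of a shift or a turn outside -1 to 1 is refused whole. A call with a gripper value outside its range is refused whole. "gripper" is the gripper command: -1 is shut, 1 is fully open, values between are in proportion, set as the call begins (left out, the last holds). The fingers move at their own pace and stop on an object; the grip force is fixed at half the most. Time passes only in rows, so rows that do not move let the fingers close. It gives the time, the measured TCP pose, the force, the opening and the grip force at its end, in the units of the state.
- bot.read_state(): the state, without advancing time (a new reading comes with each control period).
- capture(name): name is "scene" or "side" or "wrist"; returns the picture (400x640x3 uint8, red, green, blue); there is no depth.
- camera_model(name): a dict with "vertical_fov" (degrees; the focal length in pixels is half the picture's height over the tangent of half this angle, whatever the lens; pixels are square), "cx", "cy" (the principal point, pixels), "dist" ([k1, k2, p1, p2, k3] as OpenCV has them; the pictures are not rectified), "position" and "rotation" of the camera in the world; the wrist camera has in their place "hand_eye" (4x4, takes a point from camera to tool coordinates, whose origin is the TCP and whose axes are the flange's). Camera axes: x right, y down, z forward; pixel columns grow to the right and rows downward; lengths in m; the calibration is good to about 2 mm. A picture is of the moment at which its call begins: read the wrist's pose just before it. camera_model takes no time and is no camera call.
- bot.hand_in(): hands the job in; it is judged then, once.
The state is a dict: "time_s": time; "joint_positions": joint angles; "qvel": joint speeds; "tau": joint torques, N m; "position": TCP position; "tcp_rot": TCP orientation; "force": force on the tool from outside, world axes, zero at the start; "moment": the same for the moment, N m; "opening": opening from 0.0 (shut) to 1.0 (fully open); "grasp_force": force on a finger pad.
Only numpy, scipy, OpenCV 4.12 (cv2) and the standard library are available. Lean on these libraries where they do the work, as an engineer would, in place of code of your own. Each camera call takes 0.05 s, during which the arm holds its last target. There are 200 camera calls.

TASK

One of the three closed tins in the tray is full of screws, the other two are nearly empty: working from the robot's left to its right, lift each tin clear of the tray for a moment to feel its weight and set it back down gently, upright, in its own bay before taking the next (the last may stay in hand if it is the one). Then hold up the heaviest, upright and still, with its underside at least 12 cm above the worktop, and finish while holding it there, the other two standing in their own bays. Grip gently, as the thin tins dent, keep them upright, and leave the screwdriver, mug and roll of tape alone.

Things in the scene. Friction and masses are not known exactly. Their poses are not given: they have to be found in the camera images.
- tray: flat plywood tray fixed to the worktop, 150 mm along its x, 385 mm along its y (+y end at the robot's left; turned at most 0.35 rad); origin at the centre of its underside; floor 6 mm thick, walls and two dividers 5 mm thick with tops 20 mm above the worktop; three bays in a row, centred at its y = +125, 0 and -125 mm, each about 140 x 122 mm inside
- tin_a: one of three identical closed round metal tins: body 60 mm across, fixed lid 62 mm across from 88 to 104 mm up, 105 mm high; origin at the centre of its underside, z up. One of the three weighs 0.57 to 0.67 kg, the others 0.20 to 0.33 kg; any may be the heavy one. Contents sit loose inside. The walls dent when the forces of both fingers on a tin add up to over 70 N (a grip of 35 N); a grip of 10 to 20 N carries it
- tin_b: one of three identical closed round metal tins: body 60 mm across, fixed lid 62 mm across from 88 to 104 mm up, 105 mm high; origin at the centre of its underside, z up. One of the three weighs 0.57 to 0.67 kg, the others 0.20 to 0.33 kg; any may be the heavy one. Contents sit loose inside. The walls dent when the forces of both fingers on a tin add up to over 70 N (a grip of 35 N); a grip of 10 to 20 N carries it
- tin_c: one of three identical closed round metal tins: body 60 mm across, fixed lid 62 mm across from 88 to 104 mm up, 105 mm high; origin at the centre of its underside, z up. One of the three weighs 0.57 to 0.67 kg, the others 0.20 to 0.33 kg; any may be the heavy one. Contents sit loose inside. The walls dent when the forces of both fingers on a tin add up to over 70 N (a grip of 35 N); a grip of 10 to 20 N carries it
- screwdriver: bystander: black-handled screwdriver lying on the worktop, about 200 mm long; origin on its underside. Leave it alone
- mug: bystander: white mug, 80 mm in diameter, 85 mm high; origin at the centre of its underside. Leave it alone
- tape: bystander: black roll of tape lying flat, 100 mm in diameter, 25 mm high; origin at the centre of its underside. Leave it alone

How it is judged:
By the outcome, as a careful person would: the job done as asked, in the order asked, and still so for the second after the job is handed in, while the arm keeps its last pose, push and grip.
It also fails if it takes over 72 s, if anything falls off the work surface, if the arm or the gripper's body presses on something with over 40 N, if the wrist force passes 120 N, or if a joint passes its speed limit or range.

## Working session

There is one attempt and no reset: what is moved stays moved. The work goes in short steps, Python scripts to look and compute and a tool call to move; the robot and the scene stay as the last step left them, time stands still between calls to the robot, and variables do not carry over. Pictures are saved under pics/ and viewed, at most 10 in all, crops included, and the job is handed in when it is done.

Besides the shell and the picture viewer there is one more tool, called after ">>>" as name(argument=value, ...), one argument or row to a line, values as JSON. apply_moves: Moves the arm, as the interface text tells. Its arguments: {"type":"object","properties":{"plan":{"type":"string"},"gripper":{"type":"number"}},"required":["plan"]}

```bash
mkdir -p pics; ls; python3 - <<'E'
from rig import bot,capture,camera_model
import cv2
s=bot.read_state();print({k:s[k] for k in s})
print(bot.hold_point_z)
for n in("scene","side"):
    im=capture(n);cv2.imwrite(f"pics/{n}.png",im[:,:,::-1]);print(n,camera_model(n))
print(camera_model("wrist"))
E
```

```text
pics
{'time_s': 0.0, 'joint_positions': array([-8.56863011e+01,  3.02781093e+01,  8.21558259e+01, -2.02365514e-03,
        6.76906494e+01, -1.02288933e+01]), 'qvel': array([-0.16183253, -0.02065971,  0.04678475,  0.02073465,  0.00155116,
       -0.0049091 ]), 'tau': array([-4.99649341e-04, -4.40047538e+01, -1.76593459e+01,  6.31562294e-02,
        5.82307333e-02, -1.59584233e-04]), 'position': array([ 0.15688282, -0.60422906,  0.22158395]), 'tcp_rot': array([[ 9.67957906e-01,  2.51112434e-01, -1.96135929e-04],
       [ 2.51112261e-01, -9.67955547e-01,  2.16579091e-03],
       [ 3.54006166e-04, -2.14564657e-03, -9.99997635e-01]]), 'force': array([-0.38583121, -0.24707964,  1.26294398]), 'moment': array([-0.06394679, -0.03269382, -0.04552759]), 'grasp_force': 0.0, 'opening': 1.002910854714413}
-0.0187
scene {'vertical_fov': 53.96913932118929, 'cx': 315.0402345966051, 'cy': 205.32432617337557, 'dist': array([-0.01223092,  0.        ,  0.        ,  0.        ,  0.        ]), 'position': array([ 1.04570478, -0.24169389,  0.9924361 ]), 'rotation': array([[ 5.03409716e-01,  7.26691078e-01, 
[... 354 characters left out ...]
9027,  0.92468159]), 'rotation': array([[ 0.89542926, -0.28145351,  0.3449498 ],
       [-0.44517671, -0.57459858,  0.68677083],
       [ 0.00491361, -0.76851831, -0.63980892]])}
{'vertical_fov': 68.9404686054305, 'cx': 319.6220057864901, 'cy': 201.09680768574415, 'dist': array([-0.02768044,  0.        ,  0.        ,  0.        ,  0.        ]), 'hand_eye': array([[-5.15468041e-04, -9.54305514e-01, -2.98832262e-01,
         8.24742804e-02],
       [ 9.99999583e-01, -2.66798445e-04, -8.72933190e-04,
        -4.28623487e-04],
       [ 7.53316973e-04, -2.98832587e-01,  9.54305254e-01,
        -1.62773510e-01],
       [ 0.00000000e+00,  0.00000000e+00,  0.00000000e+00,
         1.00000000e+00]])}
```

View pics/scene.png

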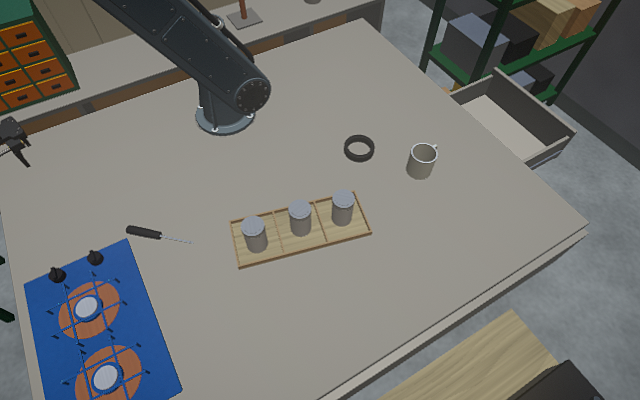

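View pics/side.png

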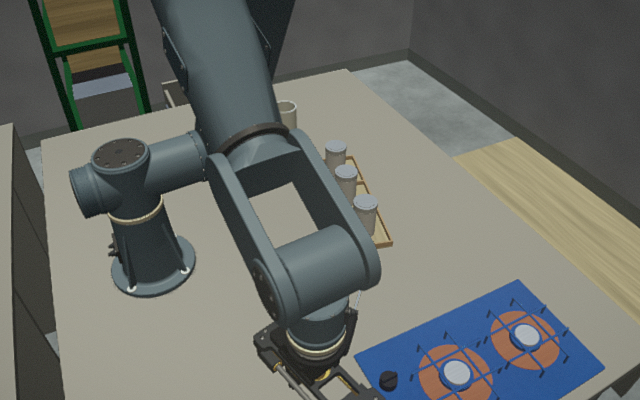

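The scene view shows the tray at about (300,230) with tins near (254,233), (300,217) and (343,207). The screwdriver is at (150,233), the tape at (359,148) and the mug at (421,160). Image right is +y, so the leftmost tin for the robot is the one at (343,207). I'll enlarge it.

```bash
python3 - <<'E'
import cv2
im=cv2.imread("pics/scene.png")[180:275,220:380]
cv2.imwrite("pics/crop.png",cv2.resize(im,None,fx=5,fy=5,interpolation=cv2.INTER_CUBIC))
E
```

```text
(no output)
```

View pics/crop.png

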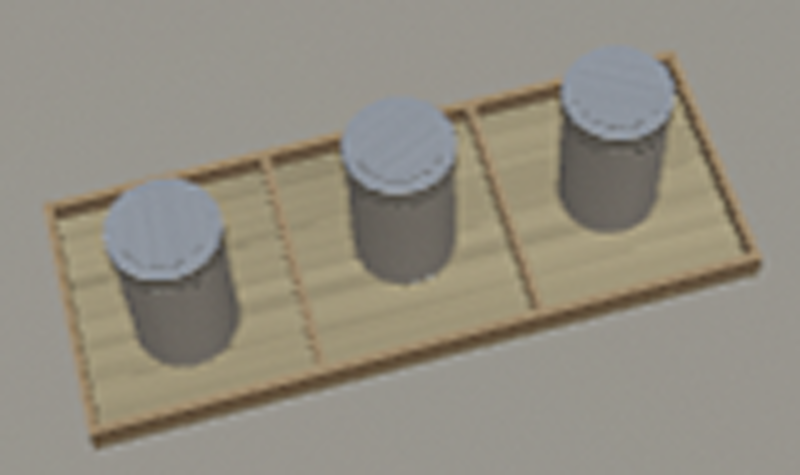

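The crop (5x, offset (220,180)) puts the lid-top centres at about (617,86), (399,140) and (164,223). The tray's top corners are at (48,206), (675,57), (760,262) and (95,432).

```bash
cat > h.py <<'E'
import numpy as np, cv2
from rig import bot,capture,camera_model
def ray(name,uv,z,st=None):
    m=camera_model(name);f=200/np.tan(np.radians(m["vertical_fov"]/2))
    K=np.array([[f,0,m["cx"]],[0,f,m["cy"]],[0,0,1]])
    if name=="wrist":
        T=np.eye(4);T[:3,:3]=st["tcp_rot"];T[:3,3]=st["position"];T=T@m["hand_eye"];R,p=T[:3,:3],T[:3,3]
    else: R,p=m["rotation"],m["position"]
    n=cv2.undistortPoints(np.array(uv,float).reshape(-1,1,2),K,m["dist"])[:,0]
    d=np.c_[n,np.ones(len(n))]@R.T
    return p+d*((z-p[2])/d[:,2])[:,None]
E
python3 - <<'E'
from h import *
c=lambda L:[(220+u/5-.4,180+v/5-.4) for u,v in L]
np.set_printoptions(precision=4,suppress=True)
print(ray("scene",c([(617,86),(399,140),(164,223)]),.111))
print("lid width",ray("scene",c([(562,90),(673,90)]),.108))
t=ray("scene",c([(48,206),(675,57),(760,262),(95,432)]),.02);print(t,t.mean(0))
d=(t[1]-t[0]+t[2]-t[3]);print(np.degrees(np.arctan2(d[1],d[0]))-90)
print("mug,tape",ray("scene",[(421,150),(359,145)],.05),ray("scene",[(135,230),(190,242)],.02))
E
```

```text
[[ 0.5702  0.123   0.111 ]
 [ 0.5411  0.0042  0.111 ]
 [ 0.5244 -0.1256  0.111 ]]
lid width [[0.5558 0.097  0.108 ]
 [0.5861 0.1491 0.108 ]]
[[ 0.4268 -0.1664  0.02  ]
 [ 0.5209  0.2022  0.02  ]
 [ 0.6629  0.1661  0.02  ]
 [ 0.5692 -0.201   0.02  ]] [0.5449 0.0002 0.02  ]
-14.323252857597751
mug,tape [[0.5109 0.4551 0.05  ]
 [0.3957 0.2982 0.05  ]] [[ 0.3201 -0.4099  0.02  ]
 [ 0.435  -0.2882  0.02  ]]
```

>>> apply_moves(
  plan="0.55 -0.57 0 0 0 0;0.55 -0.57 0 0 0 0;0.55 -0.57 0 0 0 0;0.55 -0.57 0 0 0 0;0.55 -0.57 0 0 0 0;0.55 -0.57 0 0 0 0;0.55 -0.57 0 0 0 0;0.55 -0.57 0 0 0 0;0.55 -0.57 0 0 0 0;0.55 -0.57 0 0 0 0",
  gripper=1,
)

```text
time_s: 0.93
position: [0.3519, -0.2581, 0.2224]
tcp_rot: [[0.968, 0.25, -0.0], [0.25, -0.968, 0.0], [-0.0, -0.0, -1.0]]
force: [0.9, -0.6, -0.2]
opening: 1.002
grasp_force: 0.0
```

>>> apply_moves(
  plan="0.55 -0.57 0 0 0 0;0.55 -0.57 0 0 0 0;0.55 -0.57 0 0 0 0;0.55 -0.57 0 0 0 0;0.55 -0.57 0 0 0 0;0.55 -0.57 0 0 0 0;0.55 -0.57 0 0 0 0;0.55 -0.57 0 0 0 0;0.55 -0.57 0 0 0 0;0.55 -0.57 0 0 0 0",
)

```text
time_s: 1.77
position: [0.5465, 0.087, 0.2222]
tcp_rot: [[0.968, 0.252, -0.001], [0.252, -0.968, -0.0], [-0.001, -0.0, -1.0]]
force: [0.8, -0.6, -0.3]
opening: 0.999
grasp_force: 0.0
```

>>> apply_moves(
  plan="0.6 -0.6 0 0 0 0;0 0 0 0 0 -0.0189;0 0 0 0 0 -0.0189;0 0 0 0 0 -0.0189;0 0 0 0 0 -0.0189;0 0 0 0 0 -0.0189;0 0 0 0 0 -0.0189;0 0 0 0 0 -0.0189;0 0 0 0 0 -0.0189;0 0 0 0 0 -0.0189",
)

```text
time_s: 2.6
position: [0.5669, 0.1208, 0.2221]
tcp_rot: [[0.24, 0.971, -0.001], [0.971, -0.24, -0.0], [-0.0, -0.001, -1.0]]
force: [-0.4, 0.4, 0.1]
opening: 0.999
grasp_force: 0.0
```

```bash
python3 - <<'E'
from h import *
s=bot.read_state();im=capture("wrist");cv2.imwrite("pics/w1.png",im[:,:,::-1])
print(s["position"],s["tcp_rot"],s["joint_positions"],s["force"])
np.save("s1.npy",s,allow_pickle=True)
E
```

```text
[0.56692737 0.12082246 0.22206169] [[ 2.39903685e-01  9.70795984e-01 -1.17413073e-03]
 [ 9.70796640e-01 -2.39903900e-01 -4.34658783e-05]
 [-3.23875041e-04 -1.12941454e-03 -9.99999310e-01]] [ 9.91628893e-01  2.67748974e+01  8.87282842e+01 -1.46810287e-03
  6.45641242e+01  1.48731273e+01] [-0.39825242  0.41527255  0.08790053]
```

View pics/w1.png

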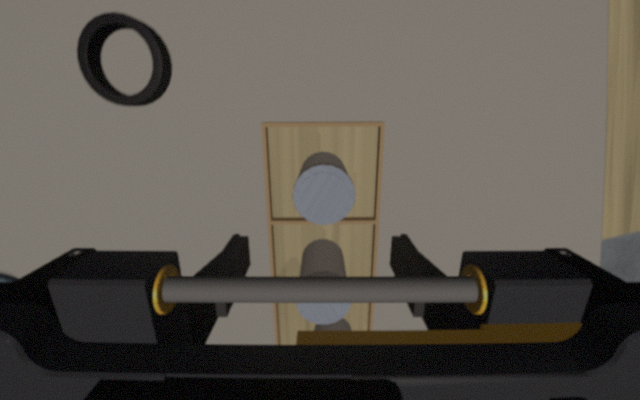

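The wrist view shows tin 1's lid at about (324,194), tin 2's lid at about (322,295) partly hidden behind the gripper, and the tray walls at columns 265–380.

```bash
python3 - <<'E'
from h import *
s=np.load("s1.npy",allow_pickle=True).item()
p=ray("wrist",[(324,194.5),(293,194),(355,194),(324,165),(324,224)],.111,s);print(p)
print("tool offset of tin1",s["tcp_rot"].T@(p[0]-s["position"]))
t=ray("wrist",[(262,123),(383,123)],.02,s);print(t)
E
```

```text
[[0.57158371 0.12383319 0.111     ]
 [0.54228285 0.13159772 0.111     ]
 [0.60112057 0.11706224 0.111     ]
 [0.57845608 0.15211728 0.111     ]
 [0.56427063 0.09372459 0.111     ]]
tool offset of tin1 [0.00407585 0.00392351 0.11105602]
[[0.51474351 0.20398    0.02      ]
 [0.65734942 0.16869525 0.02      ]]
```

>>> apply_moves(
  plan="0.08 0.08 0.4 0 0 0;0 0 0.5 0 0 0;0 0 0.5 0 0 0;0 0 0.5 0 0 0;0 0 0.5 0 0 0;0 0 0.4 0 0 0;0 0 0.3 0 0 0;0 0 0.2 0 0 0;0 0 0.1 0 0 0;0 0 0.06 0 0 0",
)

```text
time_s: 3.48
position: [0.572, 0.1237, 0.0489]
tcp_rot: [[0.247, 0.969, -0.001], [0.969, -0.247, 0.0], [-0.0, -0.001, -1.0]]
force: [0.7, 0.3, -0.0]
opening: 0.999
grasp_force: 0.0
```

>>> apply_moves(
  plan="0 0 0 0 0 0;0 0 0 0 0 0;0 0 0 0 0 0;0 0 0 0 0 0",
  gripper=0.46,
)

```text
time_s: 3.82
position: [0.5729, 0.1238, 0.0505]
tcp_rot: [[0.246, 0.969, 0.002], [0.969, -0.246, 0.0], [0.001, 0.002, -1.0]]
force: [-0.5, 0.2, -0.1]
opening: 0.786
grasp_force: 0.0
```

>>> apply_moves(
  plan="0 0 0 0 0 0;0 0 0 0 0 0;0 0 0 0 0 0",
  gripper=0.38,
)

```text
time_s: 4.07
position: [0.5718, 0.1238, 0.05]
tcp_rot: [[0.246, 0.969, -0.001], [0.969, -0.246, 0.0], [0.0, -0.001, -1.0]]
force: [-1.8, -0.3, 3.3]
opening: 0.702
grasp_force: 19.3
```

>>> apply_moves(
  plan="0 0 0 0 0 0;0 0 0 0 0 0",
)

```text
time_s: 4.23
position: [0.5718, 0.1238, 0.05]
tcp_rot: [[0.246, 0.969, -0.001], [0.969, -0.246, 0.0], [-0.0, -0.001, -1.0]]
force: [-1.9, 1.1, 5.2]
opening: 0.696
grasp_force: 30.0
```

>>> apply_moves(
  plan="0 0 -0.05 0 0 0;0 0 -0.1 0 0 0;0 0 -0.2 0 0 0;0 0 -0.25 0 0 0;0 0 -0.2 0 0 0;0 0 -0.15 0 0 0;0 0 -0.05 0 0 0;0 0 0 0 0 0;0 0 0 0 0 0;0 0 0 0 0 0",
)

```text
time_s: 5.07
position: [0.5717, 0.1236, 0.0991]
tcp_rot: [[0.246, 0.969, -0.001], [0.969, -0.246, -0.0], [-0.0, -0.001, -1.0]]
force: [-0.2, -0.4, -1.7]
opening: 0.702
grasp_force: 30.0
```

>>> apply_moves(
  plan="0 0 0 0 0 0;0 0 0 0 0 0;0 0 0 0 0 0",
)

```text
time_s: 5.32
position: [0.5719, 0.1237, 0.0991]
tcp_rot: [[0.246, 0.969, -0.001], [0.969, -0.246, -0.0], [-0.0, -0.001, -1.0]]
force: [-0.1, 0.3, -2.4]
opening: 0.697
grasp_force: 30.0
```

>>> apply_moves(
  plan="0 0 0 0 0 0;0 0 0 0 0 0;0 0 0 0 0 0",
)

```text
time_s: 5.57
position: [0.5722, 0.1237, 0.0995]
tcp_rot: [[0.246, 0.969, -0.0], [0.969, -0.246, 0.0], [-0.0, -0.0, -1.0]]
force: [0.0, 0.9, -2.0]
opening: 0.698
grasp_force: 30.0
```

```bash
python3 - <<'E'
from h import *
F=[]
for i in range(4): capture("scene");s=bot.read_state();F.append(s["force"])
print(np.array(F),s["tau"],s["position"],s["grasp_force"])
im=capture("scene")[150:270,200:400];cv2.imwrite("pics/l1.png",cv2.resize(im,None,fx=4,fy=4)[:,:,::-1])
E
```

```text
[[ 0.31955278  0.44769532 -2.43701339]
 [-0.86192123  0.2596551  -2.25231765]
 [-0.69095652 -0.31860592 -3.11931417]
 [ 0.24150957 -0.81975523 -2.74261851]] [-1.15645085e-03 -4.51038194e+01 -1.30226076e+01  5.96606405e-02
  1.75892579e-02 -2.16230021e-06] [0.57219955 0.12370793 0.09956554] 29.99776860253405
```

View pics/l1.png

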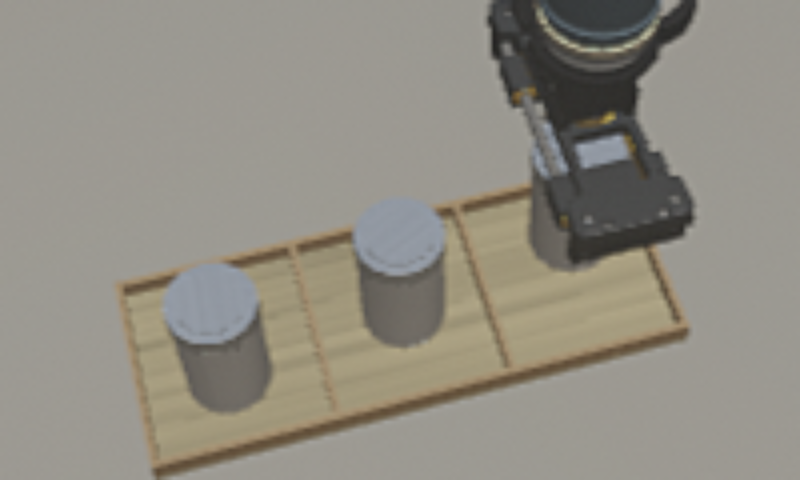

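Tin 1 is upright in the gripper (base at crop (568,255)), lifted about 5 cm. It reads about 2.4 N, so it is a light one. Setting it back.

>>> apply_moves(
  plan="0 0 0.1 0 0 0;0 0 0.2 0 0 0;0 0 0.25 0 0 0;0 0 0.2 0 0 0;0 0 0.1 0 0 0;0 0 0.05 0 0 0;0 0 0.04 0 0 0;0 0 0.03 0 0 0;0 0 0.01 0 0 0;0 0 0 0 0 0",
)

```text
time_s: 6.65
position: [0.5725, 0.1237, 0.0508]
tcp_rot: [[0.246, 0.969, 0.001], [0.969, -0.246, 0.0], [0.0, 0.001, -1.0]]
force: [0.8, -1.1, -3.2]
opening: 0.696
grasp_force: 30.0
```

>>> apply_moves(
  plan="0 0 0.01 0 0 0;0 0 0.01 0 0 0;0 0 0 0 0 0;0 0 0 0 0 0",
)

```text
time_s: 6.98
position: [0.5725, 0.1237, 0.05]
tcp_rot: [[0.246, 0.969, 0.001], [0.969, -0.246, 0.0], [0.0, 0.001, -1.0]]
force: [0.2, -0.8, -0.1]
opening: 0.701
grasp_force: 30.0
```

>>> apply_moves(
  plan="0 0 0.01 0 0 0;0 0 0 0 0 0;0 0 0 0 0 0",
)

```text
time_s: 7.23
position: [0.5725, 0.1238, 0.0499]
tcp_rot: [[0.246, 0.969, 0.001], [0.969, -0.246, 0.0], [0.0, 0.001, -1.0]]
force: [-1.3, -0.3, 6.9]
opening: 0.699
grasp_force: 30.0
```

>>> apply_moves(
  plan="0 0 0 0 0 0;0 0 0 0 0 0;0 0 0 0 0 0",
  gripper=0.5,
)

```text
time_s: 7.48
position: [0.5724, 0.1237, 0.049]
tcp_rot: [[0.246, 0.969, 0.0], [0.969, -0.246, -0.0], [0.0, 0.0, -1.0]]
force: [0.7, -0.1, -0.3]
opening: 0.738
grasp_force: 0.0
```

>>> apply_moves(
  plan="0 0 0 0 0 0;0 0 0 0 0 0;0 0 0 0 0 0;0 0 -0.1 0 0 0;0 0 -0.3 0 0 0;0 0 -0.6 0 0 0;0 0 -0.7 0 0 0;0 0 -0.7 0 0 0;0 0 -0.6 0 0 0;0 0 -0.5 0 0 0",
  gripper=1,
)

```text
time_s: 8.32
position: [0.5728, 0.1237, 0.2271]
tcp_rot: [[0.246, 0.969, 0.003], [0.969, -0.246, 0.0], [0.001, 0.003, -1.0]]
force: [-0.3, 0.1, -0.6]
opening: 1.0
grasp_force: 0.0
```

>>> apply_moves(
  plan="-0.5 0 0 0 0 0;-0.7 0 0 0 0 0;-0.7 0 0 0 0 0;-0.46 0 0 0 0 0;-0.1 0 0.1 0 0 0;0 0 0 0 0 0",
)

```text
time_s: 8.82
position: [0.5412, 0.0032, 0.2187]
tcp_rot: [[0.249, 0.969, -0.001], [0.969, -0.249, 0.0], [0.0, -0.001, -1.0]]
force: [0.0, 1.2, 0.3]
opening: 1.001
grasp_force: 0.0
```

```bash
python3 - <<'E'
from h import *
s=bot.read_state();im=capture("wrist");cv2.imwrite("pics/w2.png",im[:,:,::-1])
print(s["position"])
np.save("s2.npy",s,allow_pickle=True)
E
```

```text
[0.54119953 0.00319627 0.21868543]
```

View pics/w2.png

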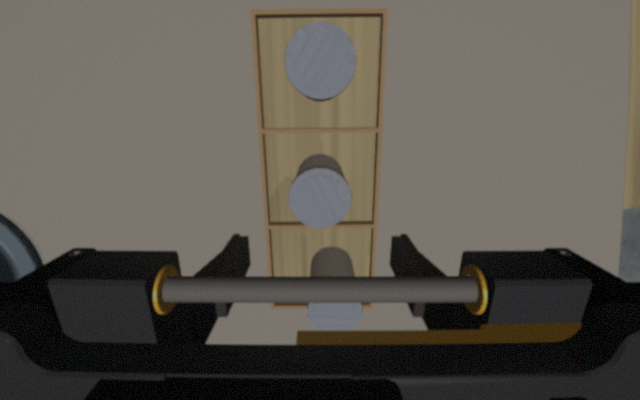

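The wrist view shows tin 1 upright in its bay (lid at (321,61)), tin 2's lid at (320,197), and tin 3's lid at about (335,310), partly hidden.

```bash
python3 - <<'E'
from h import *
s=np.load("s2.npy",allow_pickle=True).item()
p=ray("wrist",[(320,197),(321,61),(334.5,304)],.111,s);print(p)
print(s["tcp_rot"].T@(p[0]-s["position"]))
E
```

```text
[[ 0.54171137  0.00567624  0.111     ]
 [ 0.57255205  0.1223243   0.111     ]
 [ 0.52666512 -0.11686643  0.111     ]]
[2.52426409e-03 4.89728050e-06 1.07685619e-01]
```

>>> apply_moves(
  plan="0.05 0 0.4 0 0 0;0 0 0.5 0 0 0;0 0 0.5 0 0 0;0 0 0.5 0 0 0;0 0 0.5 0 0 0;0 0 0.4 0 0 0;0 0 0.3 0 0 0;0 0 0.2 0 0 0;0 0 0.07 0 0 0;0 0 0.03 0 0 0",
)

```text
time_s: 9.7
position: [0.5427, 0.0078, 0.0485]
tcp_rot: [[0.245, 0.97, -0.001], [0.97, -0.245, 0.0], [0.0, -0.001, -1.0]]
force: [0.1, 0.2, 0.3]
opening: 1.004
grasp_force: 0.0
```

>>> apply_moves(
  plan="0 0 0 0 0 0;0 0 0 0 0 0;0 0 0 0 0 0;0 0 0 0 0 0",
  gripper=0.46,
)

```text
time_s: 10.03
position: [0.5432, 0.0068, 0.0499]
tcp_rot: [[0.246, 0.969, 0.002], [0.969, -0.246, -0.0], [0.0, 0.002, -1.0]]
force: [0.7, 0.1, -0.0]
opening: 0.792
grasp_force: 0.0
```

>>> apply_moves(
  plan="0 0 0 0 0 0;0 0 0 0 0 0;0 0 0 0 0 0;0 0 0 0 0 0;0 0 0 0 0 0",
  gripper=0.38,
)

```text
time_s: 10.45
position: [0.5419, 0.007, 0.0494]
tcp_rot: [[0.246, 0.969, -0.001], [0.969, -0.246, 0.0], [-0.0, -0.001, -1.0]]
force: [-2.4, 0.7, 5.9]
opening: 0.695
grasp_force: 24.7
```

>>> apply_moves(
  plan="0 0 -0.05 0 0 0;0 0 -0.1 0 0 0;0 0 -0.2 0 0 0;0 0 -0.25 0 0 0;0 0 -0.2 0 0 0;0 0 -0.15 0 0 0;0 0 -0.05 0 0 0;0 0 0 0 0 0;0 0 0 0 0 0;0 0 0 0 0 0",
)

```text
time_s: 11.28
position: [0.5421, 0.007, 0.0986]
tcp_rot: [[0.246, 0.969, -0.001], [0.969, -0.246, 0.0], [-0.0, -0.001, -1.0]]
force: [0.3, 0.0, -6.5]
opening: 0.696
grasp_force: 25.9
```

>>> apply_moves(
  plan="0 0 0 0 0 0;0 0 0 0 0 0;0 0 0 0 0 0;0 0 0 0 0 0;0 0 0 0 0 0;0 0 0 0 0 0",
)

```text
time_s: 11.78
position: [0.5426, 0.0069, 0.099]
tcp_rot: [[0.246, 0.969, -0.0], [0.969, -0.246, 0.0], [-0.0, -0.0, -1.0]]
force: [-0.7, -0.7, -6.6]
opening: 0.698
grasp_force: 25.9
```

```bash
python3 - <<'E'
from h import *
F=[]
for i in range(4): capture("scene");s=bot.read_state();F.append(s["force"])
print(np.array(F)[:,2],s["position"],s["grasp_force"])
E
```

```text
[-5.20304653 -6.07703614 -5.07824172 -5.61721964] [0.54260438 0.00690567 0.0990768 ] 25.901284217834473
```

Tin 2 reads about 5.8 N, so it is the heavy one. I still lift each tin as asked, so this one goes back down.

>>> apply_moves(
  plan="0 0 0.1 0 0 0;0 0 0.2 0 0 0;0 0 0.25 0 0 0;0 0 0.2 0 0 0;0 0 0.1 0 0 0;0 0 0.05 0 0 0;0 0 0.04 0 0 0;0 0 0.03 0 0 0;0 0 0.01 0 0 0;0 0 0 0 0 0",
)

```text
time_s: 12.82
position: [0.5429, 0.0068, 0.0503]
tcp_rot: [[0.246, 0.969, 0.001], [0.969, -0.246, -0.0], [0.0, 0.001, -1.0]]
force: [-0.8, -1.0, -6.4]
opening: 0.697
grasp_force: 25.9
```

>>> apply_moves(
  plan="0 0 0.01 0 0 0;0 0 0.01 0 0 0;0 0 0 0 0 0;0 0 0 0 0 0",
)

```text
time_s: 13.15
position: [0.543, 0.0069, 0.0496]
tcp_rot: [[0.246, 0.969, 0.001], [0.969, -0.246, -0.0], [0.0, 0.001, -1.0]]
force: [0.5, 0.9, -3.1]
opening: 0.697
grasp_force: 25.8
```

>>> apply_moves(
  plan="0 0 0.01 0 0 0;0 0 0 0 0 0;0 0 0 0 0 0",
)

```text
time_s: 13.4
position: [0.5432, 0.0069, 0.0494]
tcp_rot: [[0.246, 0.969, 0.002], [0.969, -0.246, -0.0], [0.0, 0.002, -1.0]]
force: [0.8, 1.0, 4.6]
opening: 0.699
grasp_force: 25.5
```

>>> apply_moves(
  plan="0 0 0 0 0 0;0 0 0 0 0 0;0 0 0 0 0 0",
  gripper=0.5,
)

```text
time_s: 13.65
position: [0.5428, 0.0067, 0.0485]
tcp_rot: [[0.246, 0.969, 0.0], [0.969, -0.246, -0.0], [-0.0, 0.001, -1.0]]
force: [-0.6, -0.0, -0.4]
opening: 0.743
grasp_force: 0.0
```

>>> apply_moves(
  plan="0 0 0 0 0 0;0 0 0 0 0 0;0 0 0 0 0 0;0 0 -0.1 0 0 0;0 0 -0.3 0 0 0;0 0 -0.6 0 0 0;0 0 -0.7 0 0 0;0 0 -0.7 0 0 0;0 0 -0.6 0 0 0;0 0 -0.5 0 0 0",
  gripper=1,
)

```text
time_s: 14.48
position: [0.543, 0.0068, 0.2265]
tcp_rot: [[0.246, 0.969, 0.003], [0.969, -0.246, -0.001], [0.0, 0.003, -1.0]]
force: [0.1, -0.0, -0.1]
opening: 0.997
grasp_force: 0.0
```

>>> apply_moves(
  plan="-0.5 0.06 0 0 0 0;-0.7 0.1 0 0 0 0;-0.7 0.1 0 0 0 0;-0.5 0.05 0 0 0 0;-0.2 0 0.1 0 0 0;0 0 0 0 0 0",
)

```text
time_s: 14.98
position: [0.5248, -0.1247, 0.218]
tcp_rot: [[0.249, 0.968, -0.001], [0.968, -0.249, 0.0], [-0.0, -0.001, -1.0]]
force: [-0.3, 1.1, 0.3]
opening: 0.998
grasp_force: 0.0
```

```bash
python3 - <<'E'
from h import *
s=bot.read_state();im=capture("wrist");cv2.imwrite("pics/w3.png",im[:,:,::-1])
print(s["position"])
np.save("s3.npy",s,allow_pickle=True)
E
```

```text
[ 0.5247977  -0.12474283  0.21800265]
```

View pics/w3.png

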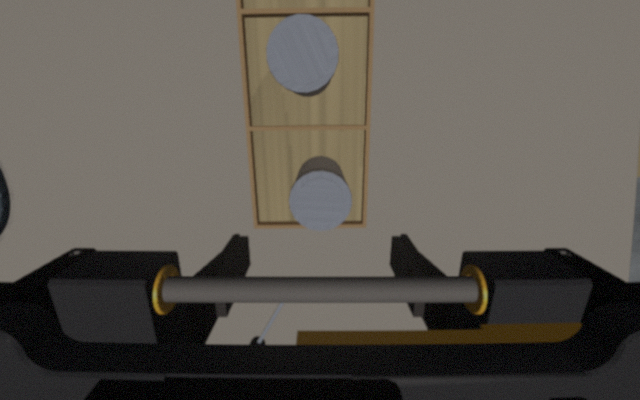

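Tin 2 is upright in its bay (lid at (303,54)) and tin 3's lid is at (320,200), directly under the gripper.

>>> apply_moves(
  plan="0 0 0.4 0 0 0;0 0 0.5 0 0 0;0 0 0.5 0 0 0;0 0 0.5 0 0 0;0 0 0.5 0 0 0;0 0 0.4 0 0 0;0 0 0.3 0 0 0;0 0 0.2 0 0 0;0 0 0.07 0 0 0;0 0 0.02 0 0 0",
)

```text
time_s: 15.87
position: [0.5255, -0.1218, 0.0486]
tcp_rot: [[0.245, 0.97, -0.001], [0.97, -0.245, 0.001], [0.0, -0.001, -1.0]]
force: [-0.2, -0.3, 0.2]
opening: 1.0
grasp_force: 0.0
```

>>> apply_moves(
  plan="0 0 0 0 0 0;0 0 0 0 0 0;0 0 0 0 0 0;0 0 0 0 0 0",
  gripper=0.46,
)

```text
time_s: 16.2
position: [0.5262, -0.1232, 0.0499]
tcp_rot: [[0.246, 0.969, 0.002], [0.969, -0.246, -0.001], [-0.0, 0.002, -1.0]]
force: [-0.1, -0.1, -0.2]
opening: 0.786
grasp_force: 0.0
```

>>> apply_moves(
  plan="0 0 0 0 0 0;0 0 0 0 0 0;0 0 0 0 0 0;0 0 0 0 0 0;0 0 0 0 0 0",
  gripper=0.38,
)

```text
time_s: 16.62
position: [0.5256, -0.123, 0.0494]
tcp_rot: [[0.246, 0.969, 0.0], [0.969, -0.246, -0.0], [-0.0, 0.0, -1.0]]
force: [-1.5, 0.4, 3.8]
opening: 0.695
grasp_force: 24.4
```

>>> apply_moves(
  plan="0 0 -0.05 0 0 0;0 0 -0.1 0 0 0;0 0 -0.2 0 0 0;0 0 -0.25 0 0 0;0 0 -0.2 0 0 0;0 0 -0.15 0 0 0;0 0 -0.05 0 0 0;0 0 0 0 0 0;0 0 0 0 0 0;0 0 0 0 0 0",
)

```text
time_s: 17.45
position: [0.5253, -0.1228, 0.0987]
tcp_rot: [[0.246, 0.969, -0.001], [0.969, -0.246, 0.0], [0.0, -0.001, -1.0]]
force: [-1.6, 0.3, -3.1]
opening: 0.692
grasp_force: 25.5
```

>>> apply_moves(
  plan="0 0 0 0 0 0;0 0 0 0 0 0;0 0 0 0 0 0;0 0 0 0 0 0;0 0 0 0 0 0;0 0 0 0 0 0",
)

```text
time_s: 17.95
position: [0.5256, -0.1229, 0.099]
tcp_rot: [[0.246, 0.969, -0.0], [0.969, -0.246, 0.0], [0.0, -0.0, -1.0]]
force: [-0.9, -0.6, -2.7]
opening: 0.7
grasp_force: 25.5
```

```bash
python3 - <<'E'
from h import *
F=[]
for i in range(4): capture("scene");s=bot.read_state();F.append(s["force"])
print(np.array(F)[:,2],s["position"],s["grasp_force"])
E
```

```text
[-3.16523063 -2.80717977 -2.29430549 -2.5345694 ] [ 0.52570602 -0.12294054  0.09906865] 25.50862580537796
```

Tin 3 reads about 2.7 N, so it is light too. Back down it goes, then to tin 2.

>>> apply_moves(
  plan="0 0 0.1 0 0 0;0 0 0.2 0 0 0;0 0 0.25 0 0 0;0 0 0.2 0 0 0;0 0 0.1 0 0 0;0 0 0.05 0 0 0;0 0 0.04 0 0 0;0 0 0.03 0 0 0;0 0 0.01 0 0 0;0 0 0 0 0 0",
)

```text
time_s: 18.98
position: [0.5259, -0.123, 0.0503]
tcp_rot: [[0.246, 0.969, 0.001], [0.969, -0.246, -0.0], [-0.0, 0.001, -1.0]]
force: [-0.4, 0.1, -3.0]
opening: 0.702
grasp_force: 25.5
```

>>> apply_moves(
  plan="0 0 0.01 0 0 0;0 0 0.01 0 0 0;0 0 0 0 0 0;0 0 0 0 0 0",
)

```text
time_s: 19.32
position: [0.5261, -0.123, 0.0495]
tcp_rot: [[0.246, 0.969, 0.001], [0.969, -0.246, -0.0], [-0.0, 0.001, -1.0]]
force: [1.2, 0.9, -0.1]
opening: 0.705
grasp_force: 25.4
```

>>> apply_moves(
  plan="0 0 0.01 0 0 0;0 0 0 0 0 0;0 0 0 0 0 0",
)

```text
time_s: 19.57
position: [0.5261, -0.123, 0.0494]
tcp_rot: [[0.246, 0.969, 0.001], [0.969, -0.246, -0.0], [-0.0, 0.001, -1.0]]
force: [-0.5, 1.2, 5.5]
opening: 0.694
grasp_force: 25.2
```

>>> apply_moves(
  plan="0 0 0 0 0 0;0 0 0 0 0 0;0 0 0 0 0 0",
  gripper=0.5,
)

```text
time_s: 19.82
position: [0.5258, -0.1231, 0.0486]
tcp_rot: [[0.246, 0.969, 0.0], [0.969, -0.246, -0.0], [-0.0, 0.0, -1.0]]
force: [-0.3, -0.6, -0.2]
opening: 0.743
grasp_force: 0.0
```

>>> apply_moves(
  plan="0 0 0 0 0 0;0 0 0 0 0 0;0 0 0 0 0 0;0 0 -0.1 0 0 0;0 0 -0.3 0 0 0;0 0 -0.6 0 0 0;0 0 -0.7 0 0 0;0 0 -0.7 0 0 0;0 0 -0.6 0 0 0;0 0 -0.5 0 0 0",
  gripper=1,
)

```text
time_s: 20.65
position: [0.5261, -0.1231, 0.2265]
tcp_rot: [[0.246, 0.969, 0.003], [0.969, -0.246, -0.001], [-0.001, 0.003, -1.0]]
force: [0.9, -0.5, 0.0]
opening: 0.998
grasp_force: 0.0
```

>>> apply_moves(
  plan="0.5 -0.06 0 0 0 0;0.7 -0.1 0 0 0 0;0.7 -0.1 0 0 0 0;0.5 -0.05 0 0 0 0;0.2 0 0.1 0 0 0;0 0 0 0 0 0;0 0 0 0 0 0;0 0 0 0 0 0",
)

```text
time_s: 21.32
position: [0.5426, 0.0057, 0.2184]
tcp_rot: [[0.246, 0.969, -0.0], [0.969, -0.246, -0.001], [-0.001, -0.0, -1.0]]
force: [0.4, -0.1, -0.5]
opening: 1.001
grasp_force: 0.0
```

```bash
python3 - <<'E'
from h import *
s=bot.read_state();print(s["position"])
a=capture("scene")[150:270,200:400];b=capture("wrist")
cv2.imwrite("pics/w4.png",np.vstack([cv2.resize(a,(500,300)),cv2.resize(b[:300],(500,234))])[:,:,::-1])
np.save("s4.npy",s,allow_pickle=True)
E
```

```text
[0.54255311 0.00573635 0.21841687]
```

View pics/w4.png

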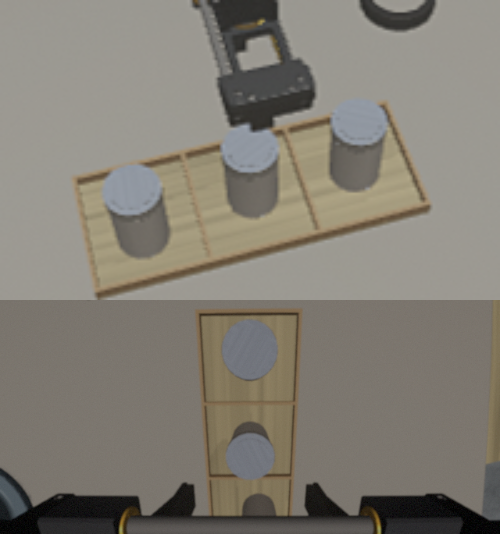

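All three tins stand upright in their own bays, with the gripper over the middle one (wrist part, lid at (250,455)). Taking tin 2 now.

>>> apply_moves(
  plan="0 0 0.4 0 0 0;0 0 0.5 0 0 0;0 0 0.5 0 0 0;0 0 0.5 0 0 0;0 0 0.5 0 0 0;0 0 0.4 0 0 0;0 0 0.3 0 0 0;0 0 0.2 0 0 0;0 0 0.07 0 0 0;0 0 0.03 0 0 0",
)

```text
time_s: 22.25
position: [0.5426, 0.0062, 0.0481]
tcp_rot: [[0.247, 0.969, -0.001], [0.969, -0.247, 0.0], [-0.0, -0.001, -1.0]]
force: [0.1, 0.2, -0.7]
opening: 0.997
grasp_force: 0.0
```

>>> apply_moves(
  plan="0 0 0 0 0 0;0 0 0 0 0 0;0 0 0 0 0 0;0 0 0 0 0 0",
  gripper=0.46,
)

```text
time_s: 22.58
position: [0.5432, 0.0068, 0.0494]
tcp_rot: [[0.246, 0.969, 0.002], [0.969, -0.246, -0.0], [0.0, 0.002, -1.0]]
force: [1.4, -0.6, -0.6]
opening: 0.786
grasp_force: 0.0
```

>>> apply_moves(
  plan="0 0 0 0 0 0;0 0 0 0 0 0;0 0 0 0 0 0;0 0 0 0 0 0;0 0 0 0 0 0",
  gripper=0.38,
)

```text
time_s: 23.0
position: [0.5433, 0.0068, 0.049]
tcp_rot: [[0.246, 0.969, 0.002], [0.969, -0.246, -0.0], [0.0, 0.002, -1.0]]
force: [1.0, -0.2, 3.8]
opening: 0.697
grasp_force: 23.4
```

>>> apply_moves(
  plan="0 0 -0.05 0 0 0;0 0 -0.1 0 0 0;0 0 -0.2 0 0 0;0 0 -0.25 0 0 0;0 0 -0.3 0 0 0;0 0 -0.3 0 0 0;0 0 -0.3 0 0 0;0 0 -0.3 0 0 0;0 0 -0.3 0 0 0;0 0 -0.3 0 0 0",
)

```text
time_s: 23.83
position: [0.5413, 0.0072, 0.1692]
tcp_rot: [[0.246, 0.969, -0.002], [0.969, -0.246, 0.0], [-0.0, -0.002, -1.0]]
force: [0.5, 0.1, -6.0]
opening: 0.695
grasp_force: 24.6
```

>>> apply_moves(
  plan="0 0 -0.3 0 0 0;0 0 -0.2 0 0 0;0 0 -0.1 0 0 0;0 0 -0.05 0 0 0;0 0 0 0 0 0;0 0 0 0 0 0;0 0 0 0 0 0;0 0 0 0 0 0;0 0 0 0 0 0;0 0 0 0 0 0",
)

```text
time_s: 24.67
position: [0.5424, 0.0069, 0.2006]
tcp_rot: [[0.246, 0.969, -0.001], [0.969, -0.246, 0.0], [-0.0, -0.001, -1.0]]
force: [0.4, -0.7, -5.4]
opening: 0.698
grasp_force: 24.6
```

>>> apply_moves(
  plan="0 0 0 0 0 0;0 0 0 0 0 0;0 0 0 0 0 0;0 0 0 0 0 0;0 0 0 0 0 0;0 0 0 0 0 0;0 0 0 0 0 0;0 0 0 0 0 0",
)

```text
time_s: 25.33
position: [0.5426, 0.0069, 0.2011]
tcp_rot: [[0.246, 0.969, 0.0], [0.969, -0.246, -0.0], [-0.0, 0.0, -1.0]]
force: [0.1, -0.4, -6.2]
opening: 0.698
grasp_force: 24.6
```

```bash
python3 - <<'E'
from h import *
b=capture("scene");cv2.imwrite("pics/f.png",cv2.resize(b[100:280,180:420],(800,600))[:,:,::-1])
s=bot.read_state();print(s["position"],s["force"],s["grasp_force"],s["opening"])
E
```

```text
[0.54260679 0.00689227 0.20106679] [ 0.29969097 -0.50474865 -6.10698028] 24.592849910259247 0.6963041399836474
```

View pics/f.png

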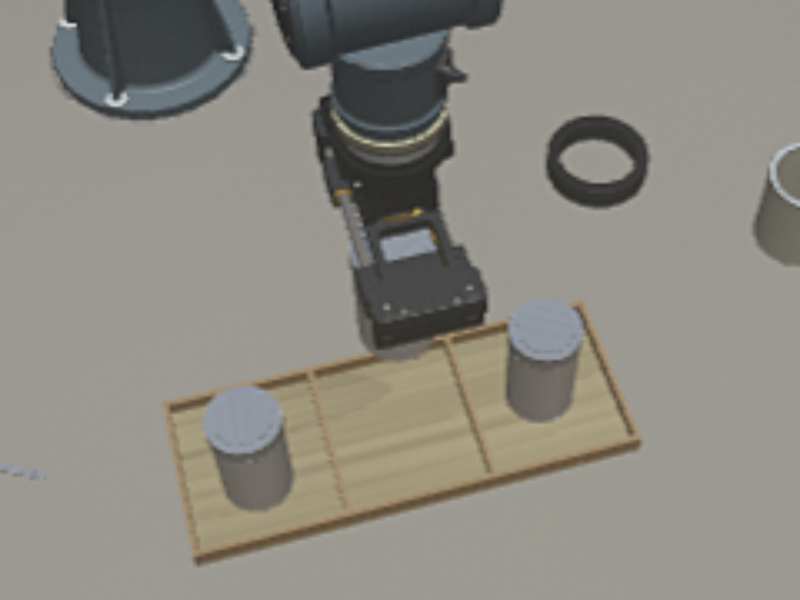

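The tin is held upright, its underside about 158 mm above the worktop. The other two stand in their bays (crop (245,450) and (543,360)), and the bystanders are untouched.

```bash
python3 -c "
from rig import bot
print(bot.hand_in())"
```

```text
the job is handed in; nothing more can be done
None
```

The middle tin is the heavy one (about 0.6 kg; the others read about 0.25 kg): it was handed in held upright and still about 15.8 cm above the worktop, with the other two upright in their own bays; no verdict was returned.

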